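Tare the laundry scale with the soap box on it

TASK

The empty clear soap box on the small electronic scale is going to be filled with weighed washing powder, so zero the scale first: with the fingertips, gently press the orange tare key down, keep it down for at least two seconds without a break, then let it up and withdraw clear of everything. Do not touch the steel weighing platform or the soap box, do not press the two dark grey keys, do not lift or shove the scale, and leave the jar, nail brush and hair clip where they are.

Things in the scene. Friction and masses are not known exactly. Their poses are not given: they have to be found in the camera images.
- scale: flat white electronic scale, loose on the board on four rubber feet, 0.6 to 1 kg with everything fixed to it; case 230 mm (x) by 172 mm (y), its flat top 18 mm above the board. Origin: centre of the underside, on the board. Its -x end, towards the robot, is the key strip with a row of three round keys; then comes a narrow blank display; the steel platform covers the rest towards +x. z is up
- platform: brushed-steel weighing platform, part of the scale, not to be touched: 146 mm (x) by 156 mm (y), its top 27 mm above the board. Origin: below the platform's centre, at board level, 38 mm towards +x from the scale's origin; axes as the scale's. Its front edge is 55 mm from the key centres
- tare_key_top (a point): centre of the top face of the orange tare key, the middle one of the row: round, 26 mm across, standing 6 mm above the case and 24 mm above the board when up; 90 mm towards -x from the scale's origin. It moves down with the key; axes as the scale's (the key row runs along y)
- tare_key (a joint): how far the orange key is pushed straight down, in m: 0 up, 0.004 fully down. A soft spring: starts to move at about 1.8 N and needs about 6 N to be fully down, comes up by itself; the scale takes it as pressed from about 0.002
- left_key_top (a point): centre of the top face of the dark grey key 50 mm to the +y side of the tare key; same size and height; leave it alone
- left_key (a joint): how far that dark grey key is pushed down, in m: 0 up, 0.004 fully down
- right_key_top (a point): centre of the top face of the dark grey key 50 mm to the -y side of the tare key; same size and height; leave it alone
- right_key (a joint): how far that dark grey key is pushed down, in m: 0 up, 0.004 fully down
- soap_box: empty open clear plastic soap box, 80 by 110 by 34 mm high, 70 g, standing loose on the platform; its rim is 61 mm above the board. Origin: centre of its underside
- jar: closed white plastic jar with a blue lid, 68 mm across and 80 mm high, standing loose on the board beside the scale. Origin: centre of its underside
- nail_brush: wooden nail brush lying loose on its back beside the scale, bristles up, 90 mm (x) by 40 mm (y) by 29 mm high. Origin: centre of its underside
- hair_clip: aluminium hair clip lying loose beside the scale, 70 mm (x) by 14 mm (y), 20 mm high at most. Origin: centre of its underside

How it is judged:
By the outcome, as a careful person would: the job done as asked, in the order asked, and still so for the second after the job is handed in, with the robot touching nothing.
It also fails if it takes over 38 s, if anything falls off the work surface, if the arm or the gripper's body presses on something with over 40 N, if the wrist force passes 120 N, or if a joint passes its speed limit or range.

ROBOT

A 6-joint arm with a two-finger parallel gripper is mounted at the origin on the work surface. World frame = base frame: x ahead of the robot, y to its left, z up, the work surface at z = 0. Lengths are in m, angles in rad, forces in N, time in s.
With the tool pointing down it reaches from about 0.25 to 0.725 m from the base axis. Payload 4 kg.
Tool frame: the origin (TCP) lies midway between the tips of the shut fingers; the grasp point (between the pads) lies 19 mm behind it; y points along the fingers, z is the direction in which the jaws open and shut, and the axes are right-handed (so a half turn about y gives the same grasp; the last joint's range is limited). The gripper opens to 85 mm and grips with 20 to 120 N. Pads are 22 mm wide; open, the fingers measure 114 mm over their backs; the gripper's body (76 mm by 85 mm) begins 54 mm behind the grasp point. The pads swing forward as they close: fully open they stand 13 mm farther back than shut.
Start: joints at [-1.215, 0.241, 0.005, 1.335, 0, 1.571], TCP at [0.174, -0.469, 0.231] pointing down, gripper open.
Joint ranges: [-2.72, 2.72], [-1.05, 1.87], [-1.09, 1.28], [-1.99, 2.15], [-1.42, 1.44], [-3.14, 3.14]. Speed limits (rad/s): [2.79, 2.79, 3.14, 3.14, 3.14, 3.14].

INTERFACE

Orientations are given as a unit quaternion [x, y, z, w].
In Python, from workcell import bot gives the robot as it stands. The module is installed in compiled form; this text tells all that it offers.
- The arm moves only by the shell command python3 -m handwheel 'ROWS' [OPENING]. ROWS is JSON, a list of rows, each a list of 6 numbers: the shift along the tool's x, y, z in units of 25 mm (1.0 is 25 mm), then the turn, a rotation vector about the tool's x, y, z in units of 10 degrees (1.0 is 10 degrees). A call has exactly 5 rows; each row is the pose to reach, as a shift and turn from the pose commanded when the call began, along the tool's axes at that moment; what a row does not reach only later rows make up. A row lasts 1/8 s, in which the tool goes at most 62.5 mm and 10.7 degrees, less where a joint would pass 70% of its speed; a pose out of reach is approached as far as the arm can. A call with a gripper value outside its range is refused whole. OPENING is the gripper command: -1 is shut, 1 is fully open, values between are in proportion, set as the call begins (- or left out, the last holds). The fingers move at their own pace and stop on an object; the grip force is fixed at half the most. Time passes only in rows, so rows that repeat a pose let the fingers close, or fill a call up. It gives the time, the measured TCP pose, the force and the opening at its end, in the units of the state.
- bot.get_obs(): the state, without advancing time (a new reading comes with each control period).
- bot.camera(name): name is "side" or "top" or "wrist"; returns a dict with "color" (480x640x3 uint8, red, green, blue), "fx", "fy", "cx", "cy" (pixels), "rvec" (rotation vector, rad) and "tvec" (3), from world to camera coordinates, as OpenCV has them. Camera axes: x right, y down, z forward; pixel columns grow to the right and rows downward; lengths in m; the calibration is good to about 2 mm. A picture is of the moment at which its call begins. There is no depth.
- bot.job_done(): hands the job in, once; it reports no verdict.
The state is a dict: "clock": time; "joint_pos": joint angles; "joint_vel": joint speeds; "tau": joint torques, N m; "eef_pos": TCP position; "tool_rot": TCP orientation; "ft_force": force on the tool from outside, world axes, zero at the start; "ft_torque": the same for the moment, N m; "grip_width": finger opening in m.
Only numpy, scipy, OpenCV 4.12 (cv2) and the standard library are available. Lean on these libraries where they do the work, as an engineer would, in place of code of your own. Each camera call takes 0.05 s, during which the arm holds its last target.

## Working session

There is one attempt and no reset: what is moved stays moved. The work goes in short steps, Python scripts to look and compute and a shell command to move; the robot and the scene stay as the last step left them, time stands still between calls to the robot, and variables do not carry over. Pictures are saved under pics/ and viewed, and the job is handed in when it is done.

```bash
mkdir -p pics
cat > h.py <<'E'
from workcell import bot
import numpy as np, cv2
from scipy.spatial.transform import Rotation as R
def cam(n,f=None):
    c=bot.camera(n)
    if f: cv2.imwrite('pics/'+f,c['color'][:,:,::-1])
    return c
def ray(c,u,v,z):
    M=cv2.Rodrigues(np.array(c['rvec'],float))[0];t=np.array(c['tvec'],float).ravel()
    o=-M.T@t; d=M.T@np.array([(u-c['cx'])/c['fx'],(v-c['cy'])/c['fy'],1.])
    return o+d*(z-o[2])/d[2]
def proj(c,p):
    K=np.array([[c['fx'],0,c['cx']],[0,c['fy'],c['cy']],[0,0,1.]])
    return cv2.projectPoints(np.array([p],float),np.array(c['rvec'],float),np.array(c['tvec'],float),K,None)[0].ravel()
def orange(c,lo=(5,150,120),hi=(22,255,255)):
    h=cv2.cvtColor(c['color'],cv2.COLOR_RGB2HSV); m=cv2.inRange(h,lo,hi)
    n,l,s,ce=cv2.connectedComponentsWithStats(m)
    return [(s[i].tolist(),ce[i].round(1).tolist()) for i in range(1,n) if s[i][4]>30]
E
python3 - <<'E'
from h import *
for n in ['top','side']:
    c=cam(n,n+'0.png')
    for s,ce in orange(c): print(n,s,ce,ray(c,*ce,0.024).round(4))
o=bot.get_obs();print({k:np.round(v,4).tolist() for k,v in o.items()})
print(R.from_quat(o['tool_rot']).as_matrix().round(3))
E
```

```text
top [409, 318, 17, 17, 222] [417.1, 326.2] [ 0.471  -0.0664  0.024 ]
side [301, 325, 19, 18, 263] [310.0, 333.5] [ 0.4702 -0.0687  0.024 ]
{'clock': 0.1, 'joint_pos': [-1.215, 0.2413, 0.0038, 1.3352, 0.0, 1.5708], 'joint_vel': [0.0012, -0.0008, 0.0048, -0.0004, 0.0016, -0.0002], 'tau': [0.0001, -37.3138, 25.301, 0.0109, 0.0, -0.0], 'eef_pos': [0.174, -0.4681, 0.2305], 'tool_rot': [-0.1252, 0.6966, -0.6953, 0.125], 'ft_force': [-0.6881, 0.1047, -0.2791], 'ft_torque': [0.0513, 0.0082, 0.0361], 'grip_width': 0.0857}
[[-0.937 -0.001  0.348]
 [-0.348  0.002 -0.937]
 [-0.    -1.    -0.002]]
```

View pics/top0.png

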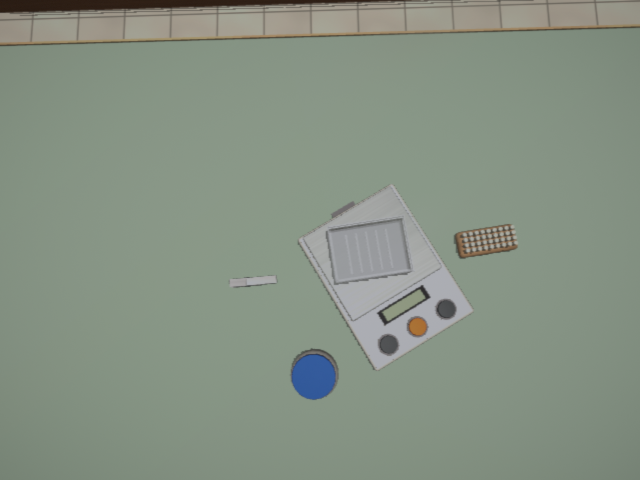

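View pics/side0.png

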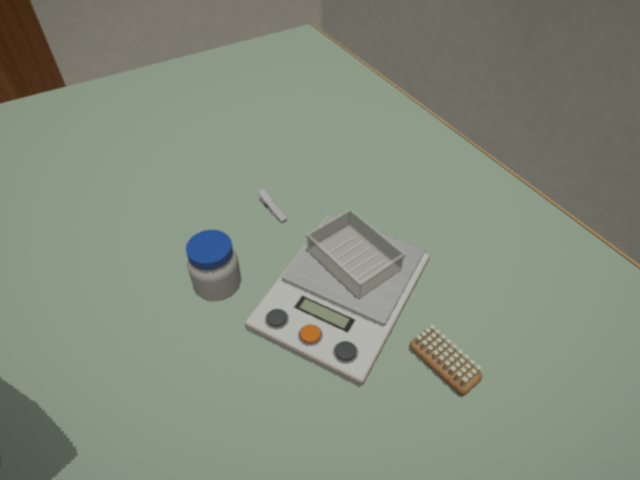

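The top view shows the orange key at (417,326) and the grey keys at (388,345) and (446,309). The scale is yawed about 30°, and the jar at (314,376) is well clear. I'll check the key row spacing, then close the gripper while moving at height.

```bash
python3 - <<'E'
from h import *
for n in ['top','side']:
    c=cam(n)
    k=np.array([ray(c,*q,0.024) for q,_ in [(p,0) for p in ([(388,345),(417.1,326.2),(446,309)] if n=='top' else [(277,318),(310,333.5),(345.5,351)])]])
    print(n,k.round(4).tolist(),np.linalg.norm(k[0]-k[1]),np.linalg.norm(k[1]-k[2]),np.degrees(np.arctan2(*(k[0]-k[2])[[1,0]]))-90)
    print('jar lid',ray(c,*((314,376) if n=='top' else (210,249)),0.08).round(3))
E
python3 -m handwheel '[[-1,0,-0.6,0,0,0],[-2.5,0,-1.6,0,0,0],[-4.2,0,-2.7,0,0,0],[-5.5,0,-3.5,0,0,0],[-6,0,-4,0,0,0]]' -1
```

```text
top [[0.4448, -0.0229, 0.024], [0.471, -0.0664, 0.024], [0.4952, -0.1099, 0.024]] 0.050790896578957696 0.04970971380302917 30.12943391708008
jar lid [0.408 0.084 0.08 ]
side [[0.4456, -0.0271, 0.024], [0.4702, -0.0687, 0.024], [0.4947, -0.1123, 0.024]] 0.04835114727162286 0.049981206660920124 29.959730239012572
jar lid [0.407 0.076 0.08 ]
clock: 0.82
eef_pos: [0.2807, -0.3213, 0.2312]
tool_rot: [-0.126, 0.696, -0.696, 0.126]
ft_force: [0.3, -0.3, 1.1]
grip_width: 0.0001
```

Spacing (50 mm) and yaw (30°) agree in both views, with the key at about (0.4705, -0.0675). Continuing above it.

```bash
python3 -m handwheel '[[-1,0,-0.65,0,0,0],[-2.8,0,-1.8,0,0,0],[-4.6,0,-3,0,0,0],[-6,0,-3.9,0,0,0],[-6.6,0,-4.3,0,0,0]]' -1
python3 -m handwheel '[[-1,0.5,-0.6,0,0,0],[-2.2,1.5,-1.4,0,0,0],[-3.3,2.5,-2.1,0,0,0],[-4,3.4,-2.57,0,0,0],[-4.05,4,-2.57,0,0,0]]'
python3 - <<'E'
from h import *
o=bot.get_obs();p=np.array(o['eef_pos']);M=R.from_quat(o['tool_rot']).as_matrix()
print(p.round(4),np.array(o['ft_force']).round(2),(M.T@(np.array([.4705,-.0675,.034])-p)/.025).round(3),M.round(3))
for n in ['top','side','wrist']:
    c=cam(n,n+'1.png'); print(n,orange(c),proj(c,p).round(1))
E
```

```text
clock: 1.45
eef_pos: [0.398, -0.1632, 0.2312]
tool_rot: [0.126, -0.696, 0.696, -0.126]
ft_force: [-0.5, -0.8, -0.1]
grip_width: 0.0001
clock: 2.08
eef_pos: [0.4697, -0.0685, 0.13]
tool_rot: [-0.126, 0.696, -0.696, 0.125]
ft_force: [-0.9, 0.0, -0.7]
grip_width: -0.0002
[ 0.4697 -0.0685  0.13  ] [-0.93  0.03 -0.73] [-0.048  3.839 -0.024] [[-0.937 -0.001  0.35 ]
 [-0.35  -0.    -0.937]
 [ 0.001 -1.    -0.   ]]
top [([409, 318, 12, 10, 67], [414.6, 322.0])] [432.3 327.2]
side [([301, 325, 19, 18, 266], [309.9, 333.6])] [308.5 281.8]
wrist [([483, 77, 16, 11, 58], [489.2, 80.5]), ([477, 89, 23, 16, 87], [484.2, 94.8]), ([477, 104, 18, 5, 38], [484.8, 106.1]), ([467, 112, 24, 23, 160], [476.2, 123.5]), ([488, 132, 35, 11, 98], [505.8, 137.2]), ([527, 142, 30, 8, 63], [540.3, 145.2])] [317.8 307.1]
```

Lateral position is good. Descend to about 10 mm above the key and look.

```bash
python3 -m handwheel '[[0,0.7,0,0,0,0],[0,1.7,0,0,0,0],[0,2.7,0,0,0,0],[-0.03,3.5,0,0,0,0],[-0.04,3.8,-0.02,0,0,0]]'
python3 - <<'E'
from h import *
o=bot.get_obs();p=np.array(o['eef_pos']);print(p.round(4),np.array(o['ft_force']).round(2))
for n in ['side','wrist']:
    c=cam(n,n+'2.png'); print(n,proj(c,p).round(1))
    if n=='side': cv2.imwrite('pics/side2z.png',cv2.resize(c['color'][230:400,220:420,::-1],None,fx=3.5,fy=3.5))
E
```

```text
clock: 2.85
eef_pos: [0.4701, -0.0691, 0.0363]
tool_rot: [0.125, -0.696, 0.696, -0.124]
ft_force: [-0.5, 0.1, -0.3]
grip_width: 0.0003
[ 0.4701 -0.0691  0.0363] [-0.47  0.05 -0.3 ]
side [310.  328.4]
wrist [318.9 310.6]
```

View pics/side2z.png

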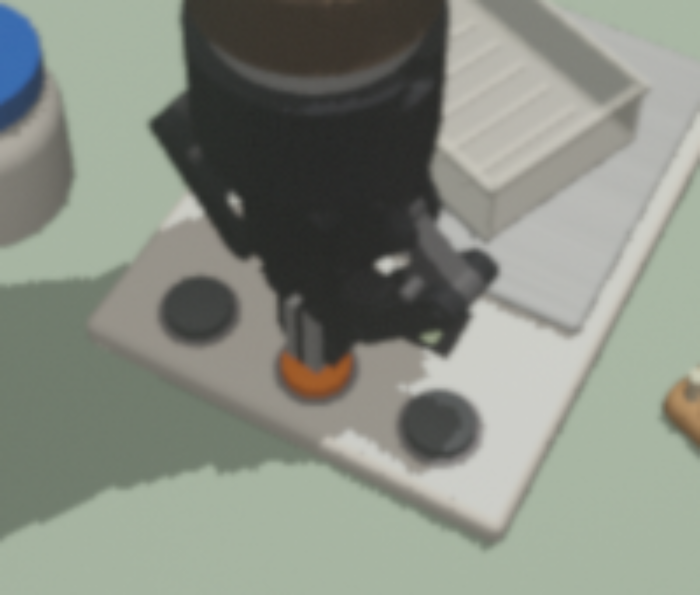

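View pics/wrist2.png

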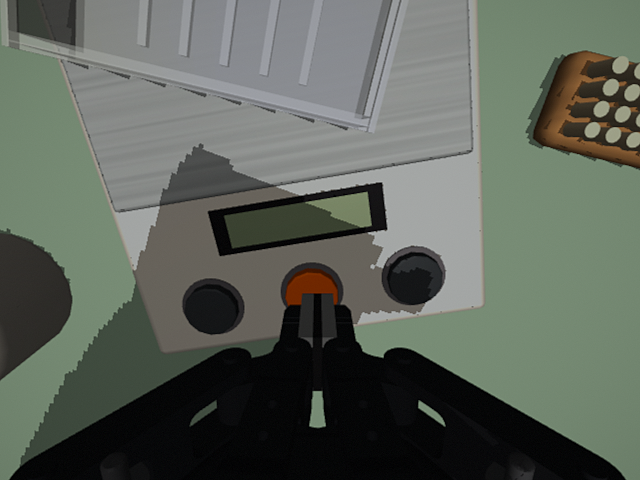

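The wrist view shows the key centred near (312,291) and the fingertips over its near part. I'll compute the offset.

Run:
```python
from h import *
c=cam('wrist')
for q in [(211,306),(312,291),(413,276)]: print(ray(c,*q,0.024).round(4))
o=bot.get_obs();p=np.array(o['eef_pos']);print(p, proj(c,[p[0],p[1],.024]))
print(-cv2.Rodrigues(c['rvec'])[0].T@np.ravel(c['tvec']))
```

```text
[ 0.4481 -0.0219  0.024 ]
[ 0.4725 -0.0648  0.024 ]
[ 0.4962 -0.1066  0.024 ]
[ 0.47083635 -0.0687088   0.03704003] [318.44162883 296.43788577]
[ 0.54320725 -0.04105224  0.17853203]
```

```bash
python3 -m handwheel '[[-0.06,0.1,-0.08,0,0,0],[-0.06,0.2,-0.08,0,0,0],[-0.06,0.3,-0.08,0,0,0],[-0.06,0.4,-0.08,0,0,0],[-0.06,0.45,-0.08,0,0,0]]'
python3 -m handwheel '[[0,0.02,0,0,0,0],[0,0.04,0,0,0,0],[0,0.06,0,0,0,0],[0,0.06,0,0,0,0],[0,0.06,0,0,0,0]]'
```

```text
clock: 3.62
eef_pos: [0.471, -0.0657, 0.0248]
tool_rot: [-0.125, 0.696, -0.696, 0.125]
ft_force: [0.3, -0.7, -0.2]
grip_width: -0.0003
clock: 4.25
eef_pos: [0.4712, -0.0658, 0.0237]
tool_rot: [0.125, -0.696, 0.696, -0.125]
ft_force: [-0.6, -0.1, 1.6]
grip_width: 0.0002
```

Contact has begun, at about the expected height. Now press roughly 3 mm.

```bash
python3 -m handwheel '[[0,0.03,0,0,0,0],[0,0.06,0,0,0,0],[0,0.09,0,0,0,0],[0,0.11,0,0,0,0],[0,0.11,0,0,0,0]]'
python3 - <<'E'
from h import *
for i in range(5):
    c=cam('side','side3.png' if i==4 else None);o=bot.get_obs();print(o['clock'],np.round(o['eef_pos'],4),np.round(o['ft_force'],2))
E
```

```text
clock: 4.88
eef_pos: [0.4712, -0.0657, 0.0209]
tool_rot: [0.125, -0.696, 0.696, -0.125]
ft_force: [-1.9, 0.3, 4.6]
grip_width: 0.0003
4.925 [ 0.4712 -0.0658  0.0209] [-0.85  0.25  4.62]
4.975 [ 0.4712 -0.0657  0.0209] [-0.87 -0.24  4.06]
5.025 [ 0.4712 -0.0658  0.0209] [-1.56 -0.27  5.07]
5.075 [ 0.4712 -0.0658  0.0209] [-1.48  0.59  5.41]
5.125 [ 0.4712 -0.0658  0.0209] [-2.81  1.16  4.56]
```

4.7 N corresponds to about 2.8 mm of key travel, so it is pressed. Hold for about 3 s.

```bash
Z='x'
python3 -m handwheel '[[0,0,0,0,0,0],[0,0,0,0,0,0],[0,0,0,0,0,0],[0,0,0,0,0,0],[0,0,0,0,0,0]]' | grep -E 'clock|eef|force'
python3 -m handwheel '[[0,0,0,0,0,0],[0,0,0,0,0,0],[0,0,0,0,0,0],[0,0,0,0,0,0],[0,0,0,0,0,0]]' | grep -E 'clock|eef|force'
python3 -m handwheel '[[0,0,0,0,0,0],[0,0,0,0,0,0],[0,0,0,0,0,0],[0,0,0,0,0,0],[0,0,0,0,0,0]]' | grep -E 'clock|eef|force'
python3 -m handwheel '[[0,0,0,0,0,0],[0,0,0,0,0,0],[0,0,0,0,0,0],[0,0,0,0,0,0],[0,0,0,0,0,0]]' | grep -E 'clock|eef|force'
python3 -m handwheel '[[0,0,0,0,0,0],[0,0,0,0,0,0],[0,0,0,0,0,0],[0,0,0,0,0,0],[0,0,0,0,0,0]]' | grep -E 'clock|eef|force'
```

```text
clock: 5.75
eef_pos: [0.4712, -0.0658, 0.0209]
ft_force: [-1.4, 1.5, 4.3]
clock: 6.38
eef_pos: [0.4712, -0.0658, 0.0209]
ft_force: [-2.0, 0.6, 5.8]
clock: 7.0
eef_pos: [0.4712, -0.0658, 0.0209]
ft_force: [-1.7, 1.0, 5.1]
clock: 7.62
eef_pos: [0.4712, -0.0657, 0.0209]
ft_force: [-1.8, -0.0, 4.3]
clock: 8.25
eef_pos: [0.4712, -0.0658, 0.0209]
ft_force: [-2.1, 0.1, 6.0]
```

Held for over 3.3 s at a steady 4 to 6 N. Lift straight up, then withdraw back towards the start side.

```bash
python3 -m handwheel '[[0,-0.05,0,0,0,0],[0,-0.15,0,0,0,0],[0,-0.4,0,0,0,0],[0,-0.9,0,0,0,0],[0,-1.5,0,0,0,0]]' | grep -E 'eef|force'
python3 -m handwheel '[[0,-1,0,0,0,0],[0,-2.5,0,0,0,0],[0,-4.2,0,0,0,0],[0,-5.5,0,0,0,0],[0,-6,0,0,0,0]]' | grep -E 'eef|force'
python3 -m handwheel '[[1,0,0.6,0,0,0],[2.5,0,1.6,0,0,0],[4.2,0,2.7,0,0,0],[5.5,0,3.5,0,0,0],[6,0,4,0,0,0]]' | grep -E 'eef|force'
python3 -m handwheel '[[1,0,0.6,0,0,0],[2.5,0,1.6,0,0,0],[4.2,0,2.7,0,0,0],[5,0,3.3,0,0,0],[5,0,3.3,0,0,0]]'
python3 - <<'E'
from h import *
for n in ['top','side']:
    c=cam(n,n+'4.png')
    for s,ce in orange(c): print(n,s,ce,ray(c,*ce,0.024).round(4))
    a=cv2.imread('pics/%s0.png'%n).astype(int);d=np.abs(a-c['color'][:,:,::-1]).max(2)
    print(n,'changed px in scene area',(d[170:420,200:530]>25).sum())
E
```

```text
eef_pos: [0.4711, -0.0657, 0.059]
ft_force: [-0.1, -0.7, -0.2]
eef_pos: [0.4723, -0.0659, 0.211]
ft_force: [0.3, -0.1, -0.1]
eef_pos: [0.3634, -0.2126, 0.2076]
ft_force: [-0.1, -0.1, 0.6]
clock: 10.75
eef_pos: [0.2757, -0.3332, 0.2075]
tool_rot: [-0.124, 0.697, -0.696, 0.124]
ft_force: [0.2, 0.0, -0.2]
grip_width: -0.0002
top [409, 318, 17, 17, 222] [417.1, 326.2] [ 0.471  -0.0664  0.024 ]
top changed px in scene area 0
side [303, 325, 17, 18, 252] [310.5, 333.6] [ 0.4707 -0.0692  0.024 ]
side changed px in scene area 23618
```

View pics/top4.png

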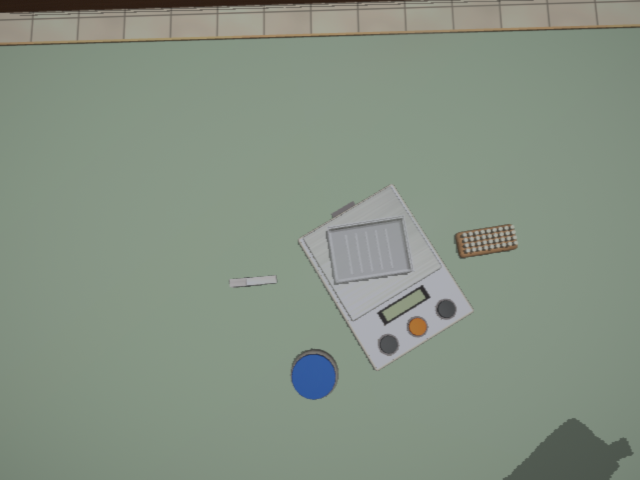

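In the top view nothing has changed: the orange key is still at (417,326), and only the arm's shadow shows at lower right. The side-view difference is probably the arm in the frame. Handing in.

```bash
python3 -c "
from workcell import bot
print(bot.job_done())"
```

```text
the job is handed in; nothing more can be done
None
```

I pressed the orange tare key with the shut fingertips, held it down, then lifted straight up and withdrew clear. The job is handed in.

- **Press:** the tips went about 3 mm below the key's resting height, at 4–6 N. That is past the 2 mm at which the scale takes the key as pressed. Every reading over about 3.3 s showed it steady, with no break. The key's travel is inferred from tip height and force, not read directly.
- **After withdrawing:** the contact force was back to zero within noise. In the top view, no pixel changed around the scale, soap box, jar, brush and clip, and the orange key was at exactly the same spot.
- **Checks that disagreed:** the side view did differ from its first picture. I put that down to the arm and its shadow in the frame, but did not view that picture to confirm it. The key position differed by up to about 4 mm between the cameras, so I aimed near the middle; the key is 26 mm across.

The run was at about 11 s of the 38 s limit when I handed in.

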